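Open the square screw jar in the jar block

TASK

Take the square glass jar of screws down from the hanging rail by lifting it up and off its pin, and lower it (do not drop it) into the square well of the wooden block, fully home, so that it cannot turn. Then unscrew its tight cap, anticlockwise seen from above, until the thread lets go, and lift the cap straight off. Finish while still holding the cap, level and centred just above the open jar, a finger's breadth or two over the rim; the jar stays upright and home in the block, and the round jar and the tools lying about are left alone.

Things in the scene. Friction and masses are not known exactly. Their poses are not given: they have to be found in the camera images.
- jar: Square glass jar of steel screws, hanging on one of the rail's pins, underside 78 mm above the bench. Body 60 x 60 mm, rounded corners, foot 3.5 mm narrower all round over the lowest 5 mm; 106 mm high with its cap; 0.25 to 0.45 kg. Origin: centre of underside; z up, x to its back (the side with the ear). Can be carried by its tight cap; unless braced it turns along with the cap.
- jar_rim (a point): Centre of the square jar's mouth, on its axis 100 mm above the underside: the top of the round neck, 44 mm across. Neck below the cap free from 79 mm to 82 mm above the underside; sloping shoulder 62 to 71 mm.
- jar_ear (a point): Eye of the square jar's steel hanging ear: a flat plate 4 mm thick, 24 mm wide, its middle 74 mm above the jar's underside, sticking out of the neck band to 54 mm behind the jar's axis; the 12 mm square eye is 43 mm behind the axis. Hanging, the plate lies on the rail's top edge with the pin through the eye, and the jar's back leans on the rail.
- cap: Knurled aluminium screw cap of the square jar, 58 mm across, 24 mm high, 50 g. Origin: centre of its lower edge, z up; tight, it is 82 mm above the jar's underside, its x along the jar's x within 2 degrees. It sits tight on a rubber seal: a few tenths of a N m break it loose, and it runs nearly free after about 25 degrees. It must rise 18 mm from tight to be clear of the rim.
- cap_top (a point): Centre of the cap's top. The thread is short, with three lugs; it opens anticlockwise from above. The cap climbs 3.2 mm per radian and its lugs leave the thread after about 66 degrees (1.15 rad) of turning against the jar, 3.7 mm up; from 68 to 94 degrees (1.2 to 1.65 rad) it lifts straight off; farther on the lugs meet the next thread's end. Up to 5 degrees of a turn is lost in the block's well.
- rail: Fixed wooden hanging rail, 302 mm long (its y), 150 mm high, on two feet 100 mm deep. Origin: on the bench under its middle, z up; the front, where the jars hang, looks to its -x; slats' front faces at x = -13 mm. Two upright steel pins, 8 mm thick, stand 12 mm up from the top edge at x = -1 mm, y = +70 and -70 mm. A hanging jar's axis is at x = -44 mm; either jar may hang on either pin.
- block: Fixed wooden jar block 112 x 112 x 40 mm, screwed to the bench. Origin: centre of its underside, z up. In its top is a square well 64.5 x 64.5 mm, centred, its sides along the block's x and y, 28 mm deep. The jar fits any of four ways round; home, it stands 12 mm above the bench, origin on the block's axis.
- round_jar: A round glass jar, 60 mm across and 106 mm high, with the same neck, ear and cap as the square one, hanging on the rail's other pin. Leave it. Origin: centre of its underside.
- tape_measure: Pocket tape measure, 33 x 86 x 65 mm, standing on the bench; leave it. Origin: centre of the underside.
- screwdriver: Slotted screwdriver, 180 mm long, 24 mm thick, lying on the bench; leave it. Origin: under its middle.
- sanding_block: Wooden sanding block 55 x 97 x 27 mm lying on the bench; leave it. Origin: centre of its underside.
Mind the look-alikes: they are no part of the job. What is shaped like the jar but green is not meant.

How it is judged:
On the way, in this order (a step that is already met when the one before it is completed fails the run):
1. the square jar is lifted up and off its pin and carried away upright (distance of jar from where it was at the start of the episode above 0.04 m and height (world z) of jar above 0.02 m and angle between jar's own z axis and vertical below 0.4 rad), for 0.1 s.
2. the jar stands fully home in the block's well, its cap still tight (horizontal distance between jar and block below 0.004 m and height (world z) of jar below 0.015 m and angle between jar's own z axis and vertical below 0.05 rad and z of cap in the frame of jar below 0.0835 m and angle between the x axis of cap and the x axis of jar, either way round below 0.25 rad), for 0.2 s.
3. the cap is turned through the thread while the jar stays home (horizontal distance between jar and block below 0.004 m and height (world z) of jar below 0.015 m and angle between jar's own z axis and vertical below 0.05 rad and angle between the x axis of cap and the x axis of jar, either way round above 0.9 rad and z of cap in the frame of jar below 0.095 m), for 0.05 s.
At the end, for the whole second after the job is handed in: Jar upright and home in the block (4 mm off its axis, 3 mm off the floor, 0.05 rad at most); cap held still by the fingers alone, off the jar, its lower edge 3 to 50 mm above the rim, within 20 mm of the jar's axis, level within 0.15 rad; round jar within 20 mm of its place (horizontal distance between jar and block below 0.004 m and height (world z) of jar below 0.015 m and angle between jar's own z axis and vertical below 0.05 rad and z of cap in the frame of jar between 0.103 and 0.15 m and horizontal distance between cap and jar below 0.02 m and angle between cap's own z axis and vertical below 0.15 rad and contact force between the fingers and cap above 1 N and contact force between cap and jar below 0.1 N and linear speed of cap below 0.02 m/s and distance of round_jar from where it was at the start of the episode below 0.02 m); the arm keeps its last pose, push and grip.
It fails at once if the cap comes off while the jar is not home in the block (z of cap in the frame of jar above 0.095 m and (horizontal distance between jar and block above 0.008 m or height (world z) of jar above 0.024 m)).
It fails at once if the square jar is dropped (it falls faster than 0.6 m/s with no finger on it or its cap) (linear speed of jar above 0.6 m/s and contact force between the fingers and cap below 0.1 N and contact force between the fingers and jar below 0.1 N).
It fails at once if the square jar is tipped over (angle between jar's own z axis and vertical above 0.5 rad).
It fails at once if the round jar or a tool lying about is moved by more than 30 mm (distance of any of round_jar, tape_measure, screwdriver, sanding_block from where it was at the start of the episode above 0.03 m).
It also fails if it takes over 64 s, if anything falls off the work surface, if the arm or the gripper's body presses on something with over 40 N, if the wrist force passes 120 N, or if a joint passes its speed limit or range.

ROBOT

A 6-joint arm with a two-finger parallel gripper is mounted at the origin on a cart in front of the work surface, level with it; the furniture and walls round the work are solid. World frame = base frame: x ahead of the robot, y to its left, z up, the work surface at z = 0. Lengths are in m, angles in rad, forces in N, time in s.
With the tool pointing down it reaches from about 0.25 to 0.775 m from the base axis. Payload 4 kg.
Tool frame: the origin (TCP) lies midway between the tips of the shut fingers; the grasp point (between the pads) lies 19 mm behind it (robot.hold_point_z is the distance from the TCP to the grasp point, in m); z points along the fingers, y is the line along which they close (so a half turn about z gives the same grasp; the last joint's range is limited). The gripper opens to 94 mm and grips with 3 to 60 N. Pads are 16 mm wide; open, the fingers measure 119 mm over their backs; the gripper's body (75 mm by 177 mm) begins 78 mm behind the grasp point.
Start: joints at [-0.103, 0.087, 1.371, -0, 1.684, -0.103], TCP at [0.55, -0, 0.206] pointing down, gripper open.
Joint ranges: [-3.1, 3.1], [-0.76, 2.03], [0.27, 2.55], [-1.08, 4.22], [0.17, 2.65], [-2.57, 2.57]. Speed limits (rad/s): [2.79, 2.79, 3.14, 3.14, 3.14, 3.14].

INTERFACE

Orientations are given as [roll, pitch, yaw] about the fixed x, y, z axes, in that order (R = Rz(yaw) Ry(pitch) Rx(roll)).
In Python, from bench import readout, imaging, robot gives the robot as it stands.
- The arm moves only by the tool carry_out, never from a script. Its argument "motion" is text: rows parted by semicolons, each of 7 numbers parted by spaces: the shift along the tool's x, y, z each as a share of 200 mm, from -1 to 1, then the turn, a rotation vector about the tool's x, y, z each as a share of 120 degrees, from -1 to 1, then the opening, from 0 (shut) to 1 (fully open). A call has 1 to 12 rows; each row shifts and turns the commanded pose from where the row before left it, along the tool's axes as they then stand; what a row does not reach is not made up. A row lasts 1/8 s, in which the tool goes at most 62.5 mm and 10.7 degrees, less where a joint would pass 70% of its speed; a pose out of reach is approached as far as the arm can. A call with a number of a shift or a turn outside -1 to 1 is refused whole. A call with a gripper value outside its range is refused whole. The fingers move at their own pace and stop on an object; the grip force is fixed at half the most. Time passes only in rows, so rows that do not move let the fingers close. It gives the time, the measured TCP pose, the force, the opening and the grip force at its end, in the units of the state.
- readout.get_obs(): the state, without advancing time (a new reading comes with each control period).
- imaging.snapshot(name): name is "scene" or "side" or "wrist"; returns a dict with "pixels" (384x512x3 uint8, red, green, blue), "fx", "fy", "cx", "cy" (pixels), "R" (3x3) and "t" (3): a world point X has camera coordinates R X + t. Camera axes: x right, y down, z forward; pixel columns grow to the right and rows downward; lengths in m; the calibration is good to about 2 mm. The wrist camera is an equidistant fisheye: a pixel r from the principal point sees the ray r / f radians off the axis. A picture is of the moment at which its call begins. There is no depth.
- robot.close_job(): hands the job in; it is judged then, once.
The state is a dict: "time": time; "joint_positions": joint angles; "qvel": joint speeds; "joint_torque": joint torques, N m; "tool_pos": TCP position; "ee_rot": TCP orientation; "wrist_force": force on the tool from outside, world axes, zero at the start; "wrist_torque": the same for the moment, N m; "width": finger opening in m; "finger_force": force on a finger pad.
Only numpy, scipy, OpenCV 4.12 (cv2) and the standard library are available. Lean on these libraries where they do the work, as an engineer would, in place of code of your own. Each camera call takes 0.05 s, during which the arm holds its last target. There are 200 camera calls.

## Working session

There is one attempt and no reset: what is moved stays moved. The work goes in short steps, Python scripts to look and compute and a tool call to move; the robot and the scene stay as the last step left them, time stands still between calls to the robot, and variables do not carry over. Pictures are saved under pics/ and viewed, at most 10 in all, crops included, and the job is handed in when it is done.

Besides the shell and the picture viewer there is one more tool, called by a JSON object that holds its "method" and its "body", one argument or row to a line. carry_out: Moves the arm, as the interface text tells. Its arguments: {"type":"object","properties":{"motion":{"type":"string"}},"required":["motion"]}

```bash
mkdir -p pics; ls; cat > h.py <<'E'
import numpy as np, cv2
from bench import readout, imaging, robot
def snap(n,f):
    s=imaging.snapshot(n); cv2.imwrite('pics/'+f+'.png',s['pixels'][:,:,::-1]); np.savez('pics/'+f,**{k:np.array(s[k]) for k in s}); return s
def load(f): return np.load('pics/'+f+'.npz')
def plane(s,u,v,z):
    R,t=s['R'],s['t']; d=R.T@np.array([(u-s['cx'])/s['fx'],(v-s['cy'])/s['fy'],1]); c=-R.T@t
    return c+d*(z-c[2])/d[2]
def proj(s,X):
    p=s['R']@np.array(X,float)+s['t']; return s['fx']*p[0]/p[2]+s['cx'],s['fy']*p[1]/p[2]+s['cy']
E
python3 - <<'E'
from h import *
for n in ('scene','side'):
    s=snap(n,n+'0'); print(n,-s['R'].T@s['t'],s['R'][2],s['fx'])
a=cv2.imread('pics/scene0.png');b=cv2.imread('pics/side0.png')
cv2.imwrite('pics/both.png',cv2.resize(a,(800,600)))
cv2.imwrite('pics/both2.png',cv2.resize(b,(800,600)))
print(readout.get_obs())
E
```

```text
pics
scene [0.02569228 0.69824763 1.1840864 ] [ 0.367867   -0.53641757 -0.75955912] 443.13737417181846
side [0.33267478 0.64254944 0.74074707] [ 0.20966925 -0.7026815  -0.67990993] 354.5859820285022
{'time': 0.1, 'joint_positions': array([-1.03107512e-01,  8.78653424e-02,  1.37208233e+00, -4.97924227e-06,
        1.68361643e+00, -1.03091523e-01]), 'qvel': array([-0.00047326, -0.00196961, -0.00196413,  0.00067222,  0.00068902,
        0.00010703]), 'joint_torque': array([ 2.25695316e-03, -3.41256917e+01, -3.03301656e+01,  7.19034858e-02,
        3.05556308e-02, -9.49158243e-05]), 'tool_pos': array([5.49504213e-01, 4.08063977e-05, 2.04440391e-01]), 'ee_rot': array([-3.13963116e+00, -1.97957115e-04,  1.57077959e+00]), 'wrist_force': array([ 0.07971694,  0.30447722, -0.13924712]), 'wrist_torque': array([-0.0012161 , -0.02948602,  0.01286414]), 'finger_force': 0.0, 'width': 0.09407388572982946}
```

View pics/both.png

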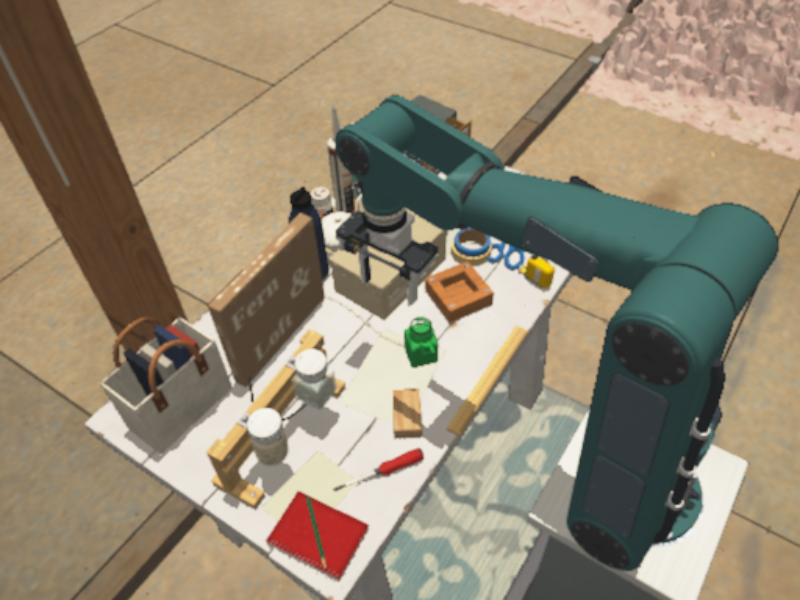

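View pics/both2.png

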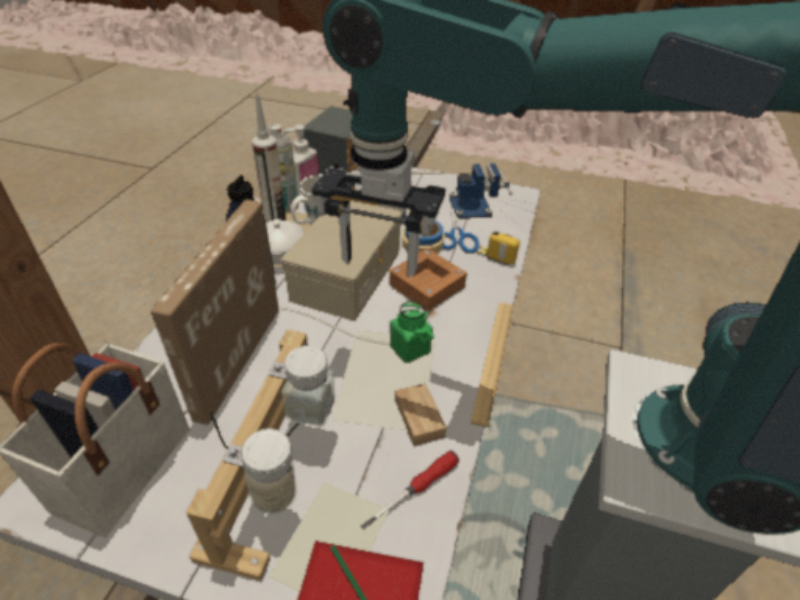

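The scene picture shows two white-capped jars on the rail, at scene(800) (313,375), which looks square, and (267,435), which looks round. The green jar at (421,342) is a decoy. The block with the well is at (459,290). I'll confirm with an enlarged crop.

```bash
python3 - <<'E'
import cv2,numpy as np
b=cv2.imread('pics/side0.png');a=cv2.imread('pics/scene0.png')
# side: jars region x 115..225,y 200..340 ; block 240..305,155..200
c1=cv2.resize(b[205:345,120:225],None,fx=4,fy=4,interpolation=3)
c2=cv2.resize(b[155:200,240:305],None,fx=5.8,fy=5.8,interpolation=3)
c3=cv2.resize(a[162:207,268:320],None,fx=5.8,fy=5.8,interpolation=3)
o=np.zeros((560,800,3),np.uint8);o[:,:420]=c1;o[:261,421:421+377]=c2[:261];o[290:551,421:421+301]=c3[:261,:301]
cv2.imwrite('pics/crop1.png',o)
c=cv2.resize(a[195:335,120:240],None,fx=4.2,fy=4.2,interpolation=3);cv2.imwrite('pics/crop2.png',c)
E
```

```text
(no output)
```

View pics/crop1.png

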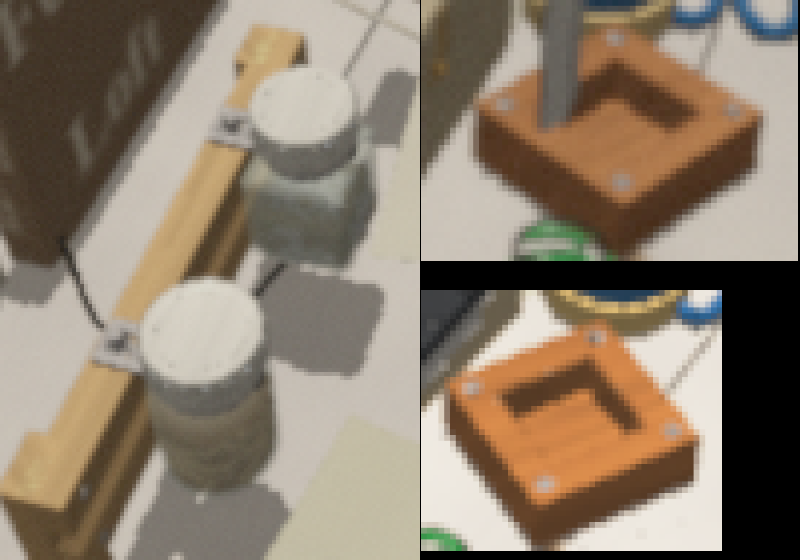

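View pics/crop2.png

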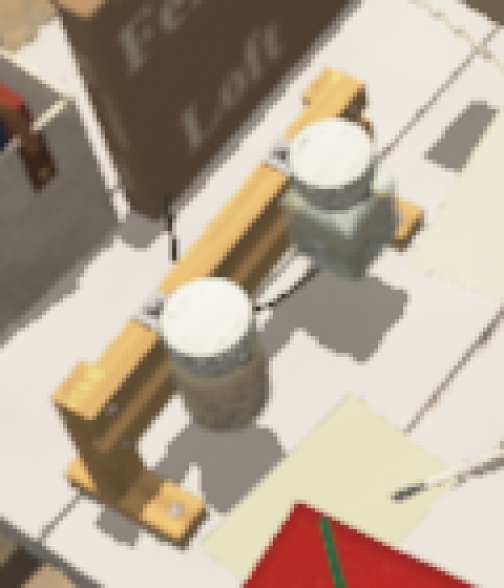

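```bash
cat > m.py <<'E'
from h import *
A=load('scene0');B=load('side0')
def pa(X,Y,sc,ox,oy): return (X+.5)/sc-.5+ox,(Y+.5)/sc-.5+oy
S=lambda X,Y:plane  # unused
def sc(X,Y,z): return plane(A,*pa(X,Y,4.2,120,195),z)
def sd(X,Y,z): return plane(B,*pa(X,Y,4,120,205),z)
print('sq cap',sc(331,153,.184),sd(302,108,.184))
print('rd cap',sc(206,317,.184),sd(201,333,.184))
print('ears', sd(233,127,.156),sd(120,345,.156),sc(280,155,.156),sc(152,312,.156))
bs=[plane(A,*pa(X-421,Y-290,5.8,268,162),.04) for X,Y in((446,383),(595,322),(698,440),(540,503))]
bd=[plane(B,*pa(X-421,Y,5.8,240,155),.04) for X,Y in((474,105),(612,25),(762,118),(622,205))]
for b in(bs,bd):
    b=np.array(b)[:,:2];print(b.round(4).tolist(),b.mean(0)); e=np.roll(b,-1,0)-b; print(np.linalg.norm(e,axis=1),np.degrees(np.arctan2(e[:,1],e[:,0])))
E
python3 m.py
```

```text
sq cap [0.58639617 0.19772888 0.184     ] [0.5828599  0.20321768 0.184     ]
rd cap [0.57299255 0.33796454 0.184     ] [0.56966005 0.34180696 0.184     ]
ears [0.62485886 0.20569154 0.156     ] [0.61440345 0.34461758 0.156     ] [0.63035017 0.20390153 0.156     ] [0.61985966 0.34389621 0.156     ]
[[0.5948, -0.1958], [0.5449, -0.2888], [0.4441, -0.2375], [0.4976, -0.1452]] [ 0.5203213 -0.2168257]
[0.10549419 0.11305534 0.10674146 0.10965463] [-118.25750921  153.06191214   59.92800795  -27.52101306]
[[0.5912, -0.1916], [0.5395, -0.2869], [0.4405, -0.2328], [0.4938, -0.1389]] [ 0.51624631 -0.21254499]
[0.10841013 0.11279494 0.10796487 0.11072896] [-118.50164122  151.33702028   60.40208233  -28.42536528]
```

Square jar: far jar, cap centre about (0.585, 0.2005); the round jar is 140 mm away, as expected. Rail yaw is about 5.5°. Block centre is about (0.518, -0.215), yaw -28°. I'll turn and rise first.

{"method": "carry_out", "body": {
  "motion": "0 0 -0.1 0 0 0.088 1; 0 0 -0.1 0 0 0.088 1; 0 0 -0.1 0 0 0.088 1; 0 0 0 0 0 0.088 1; 0 0 0 0 0 0.088 1; 0 0 0 0 0 0.088 1; 0 0 0 0 0 0.088 1; 0 0 0 0 0 0.088 1; 0 0 0 0 0 0 1"
}}

```text
time: 1.23
tool_pos: [0.5498, -0.0, 0.2649]
ee_rot: [-3.141, 0.001, 0.098]
wrist_force: [-0.2, 0.7, 0.1]
width: 0.0939
finger_force: 0.0
```

```bash
cat >> h.py <<'E'
from scipy.spatial.transform import Rotation as Ro
def to(x,y,z,yaw=None):
    o=readout.get_obs(); R=Ro.from_euler('xyz',o['ee_rot']); d=R.inv().apply(np.array([x,y,z])-o['tool_pos'])/.2
    print('t',o['time'],'pos',o['tool_pos'].round(4),'rpy',np.degrees(o['ee_rot']).round(2),'q6',o['joint_positions'][5].round(3)); print('shares',d.round(3))
    if yaw is not None:
        r=(R.inv()*Ro.from_euler('xyz',[np.pi,0,np.radians(yaw)])).as_rotvec(degrees=True)/120; print('turn',r.round(4))
E
python3 -c "
from h import *
to(.5846,.2005,.27,5.5)
A=load('scene0')
print(plane(A,421*.64,362*.64,0), [plane(A,u*.64,v*.64,.0) for u,v in((335,287),(388,313),(440,255))])"
```

```text
t 1.225 pos [ 0.5498 -0.      0.2649] rpy [-1.7999e+02  6.0000e-02  5.6400e+00] q6 1.369
shares [ 0.272 -0.981 -0.026]
turn [-0.0001  0.0005  0.0012]
[ 0.4912815 -0.0189669  0.       ] [array([ 0.77325726, -0.09039954,  0.        ]), array([ 0.62588634, -0.09206644,  0.        ]), array([ 0.62369929, -0.30864969,  0.        ])]
```

{"method": "carry_out", "body": {
  "motion": "0.045 -0.1635 0 0 0 0 1; 0.045 -0.1635 0 0 0 0 1; 0.045 -0.1635 0 0 0 0 1; 0.045 -0.1635 0 0 0 0 1; 0.045 -0.1635 0 0 0 0 1; 0.045 -0.1635 -0.02 0 0 0 1; 0 0 0 0 0 0 1; 0 0 0 0 0 0 1; 0 0 0 0 0 0 1"
}}

```text
time: 2.35
tool_pos: [0.5848, 0.1994, 0.2695]
ee_rot: [3.141, 0.0, 0.096]
wrist_force: [0.3, -0.3, -0.6]
width: 0.0942
finger_force: 0.0
```

```bash
python3 - <<'E'
from h import *
to(.5846,.2005,.27,5.5)
s=snap('wrist','w1'); print(s['fx'],s['cx'],s['cy'],s['R'],-s['R'].T@s['t'])
snap('scene','scene1')
cv2.imwrite('pics/w1b.png',cv2.resize(s['pixels'][:,:,::-1],(800,600),interpolation=3))
E
```

```text
t 2.35 pos [0.5848 0.1994 0.2695] rpy [1.7998e+02 1.0000e-02 5.4900e+00] q6 1.712
shares [-0.001 -0.006 -0.003]
turn [ 0.0002  0.0001 -0.0001]
297.3186396354542 254.8078576267361 189.69550251589993 [[ 9.53169189e-02 -9.95446975e-01 -7.54446514e-05]
 [-9.57920890e-01 -9.17443009e-02  2.71975279e-01]
 [-2.70743891e-01 -2.58515756e-02 -9.62304236e-01]] [0.66460841 0.20865949 0.4481951 ]
```

View pics/w1b.png

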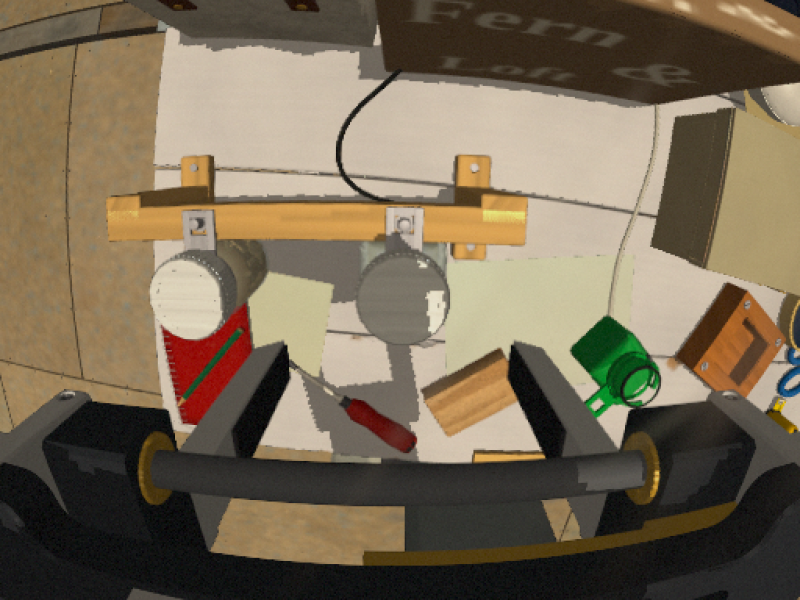

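The wrist picture shows the square cap at (403,299), its ear pin at (405,225) and the round jar's ear pin at (197,224).

```bash
cat >> h.py <<'E'
def fish(s,U,V,z,k=1.5625):
    u=(U+.5)/k-.5-s['cx'];v=(V+.5)/k-.5-s['cy'];r=np.hypot(u,v);th=r/s['fx']
    d=s['R'].T@np.array([u/r*np.sin(th),v/r*np.sin(th),np.cos(th)]);c=-s['R'].T@s['t'];return c+d*(z-c[2])/d[2]
E
python3 - <<'E'
from h import *
s=load('w1')
for n,p,z in(('cap',(403,299),.184),('capL',(357,299),.184),('capR',(449,299),.184),('capbot',(403,346),.184),('pin',(405,224),.162),('pinr',(197,224),.162),('rcap',(190,296),.184),('railR',(526,244),.15),('railL',(107,241),.15),
 ('b1',(735,283),.04),('b2',(676,357),.04),('b3',(787,343),.04),('b4',(739,400),.04)): print(n,fish(s,*p,z).round(4))
E
```

```text
cap [0.5891 0.1987 0.184 ]
capL [0.5865 0.2259 0.184 ]
capR [0.5917 0.1715 0.184 ]
capbot [0.5593 0.1958 0.184 ]
pin [0.6309 0.2014 0.162 ]
pinr [0.6209 0.3377 0.162 ]
rcap [0.5781 0.3331 0.184 ]
railR [0.6251 0.1196 0.15  ]
railL [0.603  0.4212 0.15  ]
b1 [ 0.6008 -0.1709  0.04  ]
b2 [ 0.5105 -0.1108  0.04  ]
b3 [ 0.536  -0.2964  0.04  ]
b4 [ 0.4571 -0.2371  0.04  ]
```

{"method": "carry_out", "body": {
  "motion": "0.009 -0.001 0.1 0 0 0.006 1; 0 0 0.15 0 0 0 1; 0 0 0.15 0 0 0 1; 0 0 0.1 0 0 0 1; 0 0 0.06 0 0 0 1; 0 0 0 0 0 0 1; 0 0 0 0 0 0 1"
}}

```text
time: 3.32
tool_pos: [0.5873, 0.2008, 0.1589]
ee_rot: [-3.141, -0.002, 0.084]
wrist_force: [-0.5, -0.2, -0.4]
width: 0.0937
finger_force: 0.0
```

{"method": "carry_out", "body": {
  "motion": "0 0 0 0 0 0 0; 0 0 0 0 0 0 0; 0 0 0 0 0 0 0; 0 0 0 0 0 0 0; 0 0 0 0 0 0 0; 0 0 0 0 0 0 0"
}}

```text
time: 4.08
tool_pos: [0.5864, 0.1999, 0.1577]
ee_rot: [3.14, 0.001, 0.083]
wrist_force: [-1.8, -5.7, 2.9]
width: 0.058
finger_force: 30.0
```

{"method": "carry_out", "body": {
  "motion": "0 0 -0.02 0 0 0 0; 0 0 -0.03 0 0 0 0; 0 0 -0.04 0 0 0 0; 0 0 -0.05 0 0 0 0; 0 0 -0.05 0 0 0 0; 0 0 -0.05 0 0 0 0; 0 0 -0.06 0 0 0 0; 0 0 -0.06 0 0 0 0; 0 0 -0.06 0 0 0 0; 0 0 0 0 0 0 0"
}}

```text
time: 5.32
tool_pos: [0.5875, 0.2011, 0.2436]
ee_rot: [-3.141, -0.004, 0.084]
wrist_force: [-0.4, 0.9, -3.7]
width: 0.0575
finger_force: 30.0
```

```bash
python3 - <<'E'
from h import *
to(.53,-.19,.26,-28)
a=snap('side','side2')['pixels'][:,:,::-1]; b=snap('wrist','w2')['pixels'][:,:,::-1]
o=np.zeros((560,800,3),np.uint8)
o[:,:400]=cv2.resize(a[170:345,105:230],(400,560),interpolation=3)
o[:400,400:]=cv2.resize(b[130:260,190:320],(400,400),interpolation=3)
cv2.imwrite('pics/c3.png',o); print(readout.get_obs()['wrist_force'])
E
```

```text
t 5.325 pos [0.5875 0.2011 0.2436] rpy [-179.97   -0.22    4.8 ] q6 1.726
shares [-0.45   1.924 -0.085]
turn [-0.0008 -0.0017  0.2733]
[ 1.22307746 -0.43165471 -3.2246169 ]
```

View pics/c3.png

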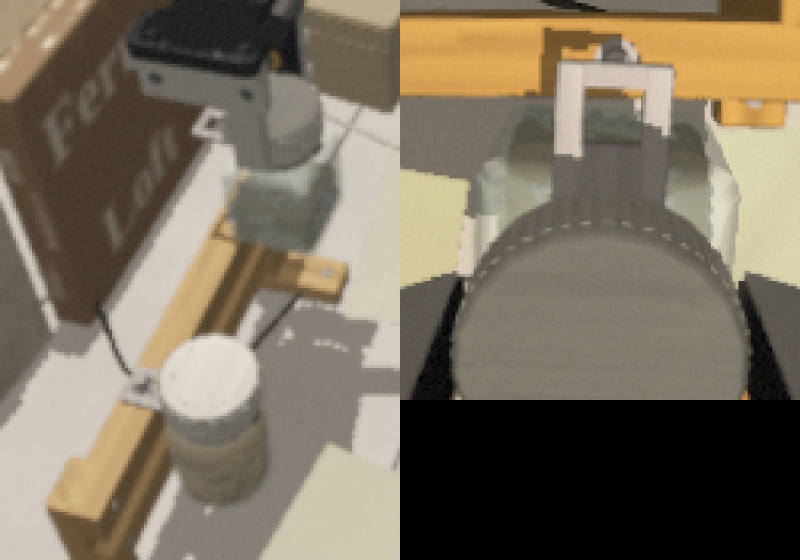

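Jar is off the pin, upright, and the ear's eye is clear. Next I carry it toward the block and look at the block from closer.

{"method": "carry_out", "body": {
  "motion": "-0.03 0.06 -0.02 0 0 0 0; -0.06 0.12 0 0 0 0 0; -0.08 0.17 0 0 0 0 0; -0.09 0.19 0 0 0 0 0; -0.09 0.19 0 0 0 0 0; -0.09 0.19 0 0 0 0 0; -0.09 0.19 0 0 0 0 0; -0.09 0.19 0 0 0 0 0; -0.08 0.17 0 0 0 0 0; -0.05 0.12 0 0 0 0 0; -0.028 0.056 0 0 0 0 0; 0 0 0 0 0 0 0"
}}

```text
time: 6.92
tool_pos: [0.4587, -0.1406, 0.2455]
ee_rot: [-3.141, -0.0, 0.082]
wrist_force: [-0.7, 0.8, -3.7]
width: 0.0578
finger_force: 30.0
```

```bash
python3 - <<'E'
from h import *
to(.518,-.215,.26,-28)
s=snap('wrist','w3')
sc=snap('scene','scene3');sd=snap('side','side3')
cv2.imwrite('pics/w3b.png',cv2.resize(s['pixels'][:,:,::-1],(800,600),interpolation=3))
E
```

```text
t 6.925 pos [ 0.4587 -0.1406  0.2455] rpy [-1.7998e+02 -1.0000e-02  4.7200e+00] q6 1.073
shares [ 0.265  0.395 -0.073]
turn [-2.000e-04  0.000e+00  2.726e-01]
```

View pics/w3b.png

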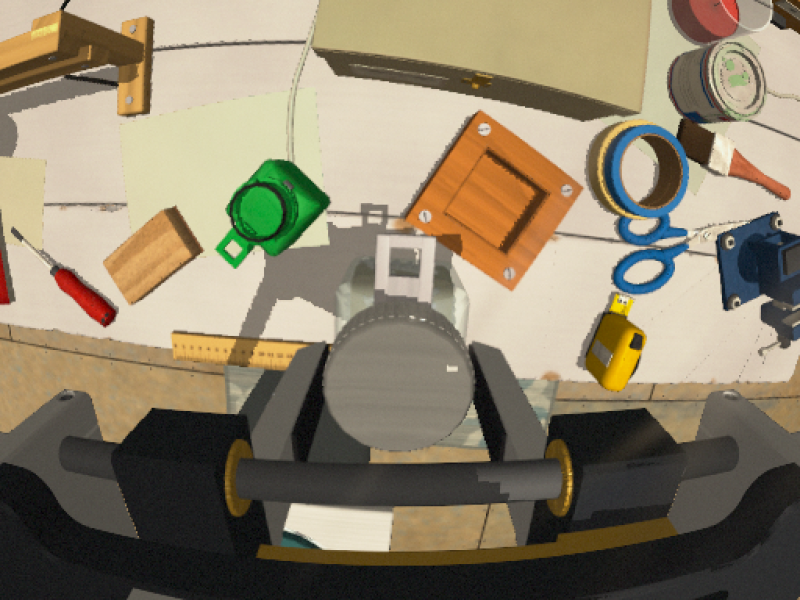

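The picture shows the block's top corners at (480,110), (583,188), (513,289) and (407,215). The well is clear. The held cap is at (399,381).

```bash
python3 - <<'E'
from h import *
s=load('w3')
b=np.array([fish(s,*p,.04) for p in((480,110),(583,188),(513,289),(407,215))])[:,:2]
print(b.round(4).tolist(),b.mean(0)); e=np.roll(b,-1,0)-b; print(np.linalg.norm(e,axis=1),np.degrees(np.arctan2(e[:,1],e[:,0])))
w=np.array([fish(s,*p,.04) for p in((485,129),(567,189),(509,273),(425,216))])[:,:2];print('screws',w.mean(0))
for p in((399,381),(325,378),(473,378),(400,451),(400,316)): print(fish(s,*p,.2718))
e=[fish(s,*p,.2455-.1577+.154) for p in((406,262),)];print('eye',e)
E
```

```text
[[0.5943, -0.1947], [0.5407, -0.292], [0.4455, -0.2402], [0.5009, -0.1424]] [ 0.52033512 -0.21731313]
[0.11111665 0.10839986 0.11237971 0.10702467] [-118.81855022  151.42459529   60.47929614  -29.24394778]
screws [ 0.51930706 -0.21729233]
[ 0.46387913 -0.13871722  0.2718    ]
[ 0.46259072 -0.11166226  0.2718    ]
[ 0.46703801 -0.16562065  0.2718    ]
[ 0.43297445 -0.14166674  0.2718    ]
[ 0.48874447 -0.13700975  0.2718    ]
eye [array([ 0.50178588, -0.13840978,  0.2418    ])]
```

{"method": "carry_out", "body": {
  "motion": "0.03 0.05 0 0 0 0 0; 0.06 0.09 0 0 0 0 0; 0.08 0.125 0 0 0 0 0; 0.06 0.09 0 0 0 0 0; 0.032 0.05 0 0 0 0 0; 0 0 0 0 0 0.03 0; 0 0 0 0 0 0.05 0; 0 0 0 0 0 0.06 0; 0 0 0 0 0 0.06 0; 0 0 0 0 0 0.035 0; 0 0 0 0 0 0.018 0; 0 0 0 0 0 0 0"
}}

```text
time: 8.57
tool_pos: [0.5184, -0.2163, 0.2455]
ee_rot: [-3.141, 0.0, -0.445]
wrist_force: [0.2, 0.7, -3.5]
width: 0.0578
finger_force: 30.0
```

```bash
python3 - <<'E'
from h import *
to(.5175,-.217,.145,-25.7)
s=snap('wrist','w4')
a=snap('scene','scene4')['pixels'];d=snap('side','side4')['pixels'];w=s['pixels']
o=np.zeros((600,800,3),np.uint8)
o[:,:400]=cv2.resize(a[110:230,250:330],(400,600),interpolation=3)
o[:300,400:]=cv2.resize(d[100:220,200:360],(400,300),interpolation=3)
o[300:,400:]=cv2.resize(w[90:300,125:405],(400,300),interpolation=3)
cv2.imwrite('pics/c5.png',o[:,:,::-1])
E
```

```text
t 8.575 pos [ 0.5184 -0.2163  0.2455] rpy [-179.99    0.    -25.5 ] q6 1.52
shares [-0.002  0.005  0.502]
turn [-0.0001  0.      0.0017]
```

View pics/c5.png

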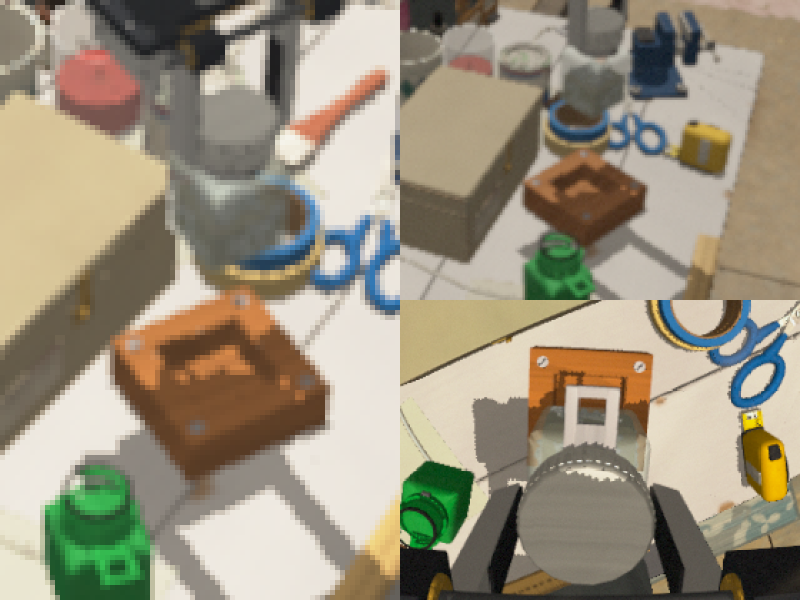

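{"method": "carry_out", "body": {
  "motion": "-0.002 0.003 0.05 0 0 0 0; 0 0 0.1 0 0 0 0; 0 0 0.12 0 0 0 0; 0 0 0.12 0 0 0 0; 0 0 0.1 0 0 0 0; 0 0 0.05 0 0 0 0; 0 0 0.02 0 0 0 0; 0 0 0.02 0 0 0 0; 0 0 0.02 0 0 0 0; 0 0 0.02 0 0 0 0; 0 0 0 0 0 0 0"
}}

```text
time: 10.1
tool_pos: [0.5174, -0.2168, 0.1212]
ee_rot: [-3.142, 0.001, -0.446]
wrist_force: [-0.0, 0.8, -3.4]
width: 0.0579
finger_force: 30.0
```

{"method": "carry_out", "body": {
  "motion": "0 0 0.01 0 0 0 0; 0 0 0.01 0 0 0 0; 0 0 0.01 0 0 0 0; 0 0 0.01 0 0 0 0; 0 0 0 0 0 0 0"
}}

```text
time: 10.72
tool_pos: [0.5174, -0.2168, 0.1132]
ee_rot: [-3.142, 0.0, -0.446]
wrist_force: [-0.1, 0.8, -4.3]
width: 0.058
finger_force: 30.0
```

{"method": "carry_out", "body": {
  "motion": "0 0 0.01 0 0 0 0; 0 0 0.01 0 0 0 0; 0 0 0.01 0 0 0 0; 0 0 0.01 0 0 0 0; 0 0 0 0 0 0 0"
}}

```text
time: 11.35
tool_pos: [0.5174, -0.2168, 0.1052]
ee_rot: [-3.142, 0.001, -0.446]
wrist_force: [0.2, -0.5, -3.4]
width: 0.0578
finger_force: 30.0
```

Inside the well (underside about 25 mm), no resistance so far.

{"method": "carry_out", "body": {
  "motion": "0 0 0.01 0 0 0 0; 0 0 0.01 0 0 0 0; 0 0 0.01 0 0 0 0; 0 0 0.01 0 0 0 0; 0 0 0.01 0 0 0 0; 0 0 0 0 0 0 0"
}}

```text
time: 12.1
tool_pos: [0.5174, -0.2168, 0.0952]
ee_rot: [-3.142, 0.0, -0.446]
wrist_force: [-0.1, -0.3, -3.4]
width: 0.0578
finger_force: 30.0
```

{"method": "carry_out", "body": {
  "motion": "0 0 0.008 0 0 0 0; 0 0 0.008 0 0 0 0; 0 0 0 0 0 0 0"
}}

```text
time: 12.48
tool_pos: [0.5177, -0.217, 0.0926]
ee_rot: [3.142, -0.001, -0.446]
wrist_force: [-1.1, -0.1, -2.3]
width: 0.0579
finger_force: 30.0
```

{"method": "carry_out", "body": {
  "motion": "0 0 0.005 0 0 0 0; 0 0 0.005 0 0 0 0; 0 0 0 0 0 0 0"
}}

```text
time: 12.85
tool_pos: [0.5184, -0.2175, 0.0922]
ee_rot: [3.141, -0.003, -0.446]
wrist_force: [-0.6, -0.5, 5.3]
width: 0.0579
finger_force: 30.0
```

The jar touched the floor of the well at the expected height. Now I unscrew anticlockwise (yaw up), rising along the thread.

{"method": "carry_out", "body": {
  "motion": "0 0 -0.002 0 0 -0.03 0; 0 0 -0.001 0 0 -0.03 0; 0 0 -0.001 0 0 -0.04 0; 0 0 -0.0015 0 0 -0.05 0; 0 0 -0.0015 0 0 -0.05 0; 0 0 -0.0015 0 0 -0.05 0; 0 0 -0.0015 0 0 -0.05 0; 0 0 0 0 0 0 0"
}}

```text
time: 13.85
tool_pos: [0.518, -0.217, 0.0925]
ee_rot: [3.141, -0.001, 0.181]
wrist_force: [0.5, 0.1, 0.8]
width: 0.0582
finger_force: 30.0
```

```bash
python3 - <<'E'
from h import *
to(.5175,-.217,.0945,-25.7+80); o=readout.get_obs(); print(o['wrist_force'],o['wrist_torque'])
E
```

```text
t 13.85 pos [ 0.518  -0.217   0.0925] rpy [ 1.7996e+02 -7.0000e-02  1.0380e+01] q6 0.892
shares [-0.003 -0.    -0.01 ]
turn [ 0.0005 -0.0004 -0.366 ]
[0.45968007 0.10134669 0.76112005] [ 0.0448976  -0.09904142 -0.02714313]
```

{"method": "carry_out", "body": {
  "motion": "0 0 -0.0015 0 0 -0.05 0; 0 0 -0.0015 0 0 -0.05 0; 0 0 -0.0015 0 0 -0.05 0; 0 0 -0.0015 0 0 -0.05 0; 0 0 -0.0015 0 0 -0.05 0; 0 0 -0.0015 0 0 -0.05 0; 0 0 -0.0015 0 0 -0.05 0; 0 0 -0.0015 0 0 -0.05 0; 0 0 0 0 0 0 0"
}}

```text
time: 14.98
tool_pos: [0.5176, -0.2168, 0.0945]
ee_rot: [3.142, -0.0, 1.017]
wrist_force: [1.4, 0.7, -1.1]
width: 0.0579
finger_force: 30.0
```

```bash
python3 - <<'E'
from h import *
to(.5175,-.217,.0945,-25.7+80); o=readout.get_obs(); print(o['wrist_force'],o['wrist_torque'])
s=snap('wrist','w6')['pixels'];a=snap('scene','scene6')['pixels'];d=snap('side','side6')['pixels']
o=np.zeros((600,800,3),np.uint8)
o[:,:400]=cv2.resize(a[130:220,260:320],(400,600),interpolation=3)
o[:300,400:]=cv2.resize(d[120:210,220:340],(400,300),interpolation=3)
o[300:,400:]=cv2.resize(s[90:300,125:405],(400,300),interpolation=3)
cv2.imwrite('pics/c6.png',o[:,:,::-1])
E
```

```text
t 14.975 pos [ 0.5176 -0.2168  0.0945] rpy [ 1.800e+02 -2.000e-02  5.829e+01] q6 0.055
shares [-0.001 -0.    -0.   ]
turn [ 0.     -0.0001  0.0333]
[ 1.38214561  0.65370178 -1.08934527] [ 0.00378662 -0.13333546  0.02963204]
```

View pics/c6.png

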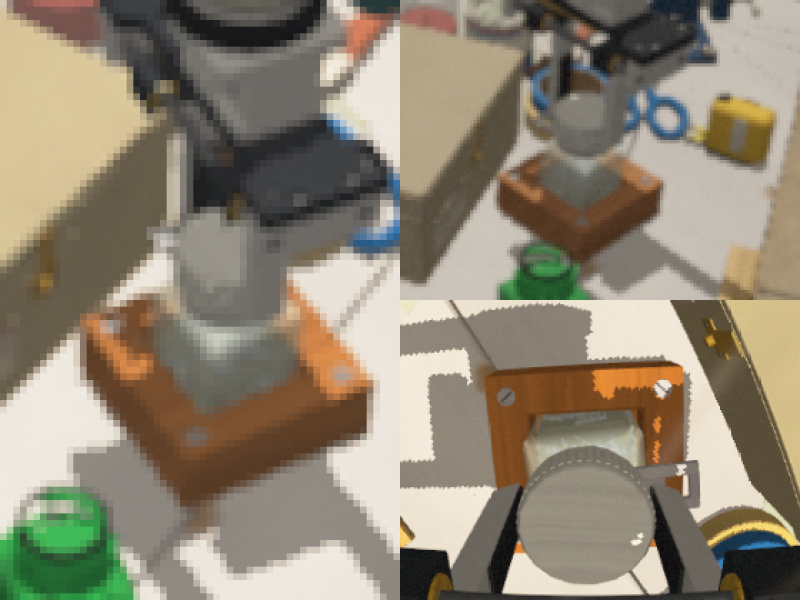

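The jar is home, and the cap grain still lines up with the tool as it did before (no slip), so it turned about 80–84° on the thread. I'll lift it carefully.

{"method": "carry_out", "body": {
  "motion": "0 0 -0.005 0 0 0 0; 0 0 -0.005 0 0 0 0; 0 0 -0.005 0 0 0 0; 0 0 0 0 0 0 0"
}}

```text
time: 15.62
tool_pos: [0.5177, -0.217, 0.0979]
ee_rot: [3.141, -0.0, 1.02]
wrist_force: [1.0, -0.6, 0.1]
width: 0.0577
finger_force: 30.0
```

{"method": "carry_out", "body": {
  "motion": "0 0 -0.01 0 0 0 0; 0 0 -0.015 0 0 0 0; 0 0 -0.02 0 0 0 0; 0 0 -0.025 0 0 0 0; 0 0 -0.025 0 0 0 0; 0 0 -0.025 0 0 0 0; 0 0 -0.02 0 0 0 0; 0 0 -0.01 0 0 0 0; 0 0 0 0 0 0 0; 0 0 0 0 0 0 0; 0 0 0 0 0 0 0; 0 0 0 0 0 0 0"
}}

```text
time: 17.12
tool_pos: [0.5175, -0.2169, 0.1275]
ee_rot: [-3.141, -0.0, 1.02]
wrist_force: [0.3, -1.4, -0.4]
width: 0.0578
finger_force: 30.0
```

```bash
python3 - <<'E'
from h import *
to(.5175,-.217,.13); o=readout.get_obs(); print(o['wrist_force'],o['qvel'].round(4))
s=snap('wrist','w7')['pixels'];a=snap('scene','scene7')['pixels'];d=snap('side','side7')['pixels']
o=np.zeros((600,800,3),np.uint8)
o[:,:400]=cv2.resize(a[130:220,260:320],(400,600),interpolation=3)
o[:300,400:]=cv2.resize(d[120:210,220:340],(400,300),interpolation=3)
o[300:,400:]=cv2.resize(s[90:300,125:405],(400,300),interpolation=3)
cv2.imwrite('pics/c7.png',o[:,:,::-1])
E
```

```text
t 17.125 pos [ 0.5175 -0.2169  0.1275] rpy [-179.99   -0.     58.44] q6 0.053
shares [-0.001  0.    -0.012]
[ 0.34059674 -1.41346214 -0.42401085] [ 0.0002 -0.0016 -0.0005 -0.0003 -0.0012 -0.0011]
```

View pics/c7.png

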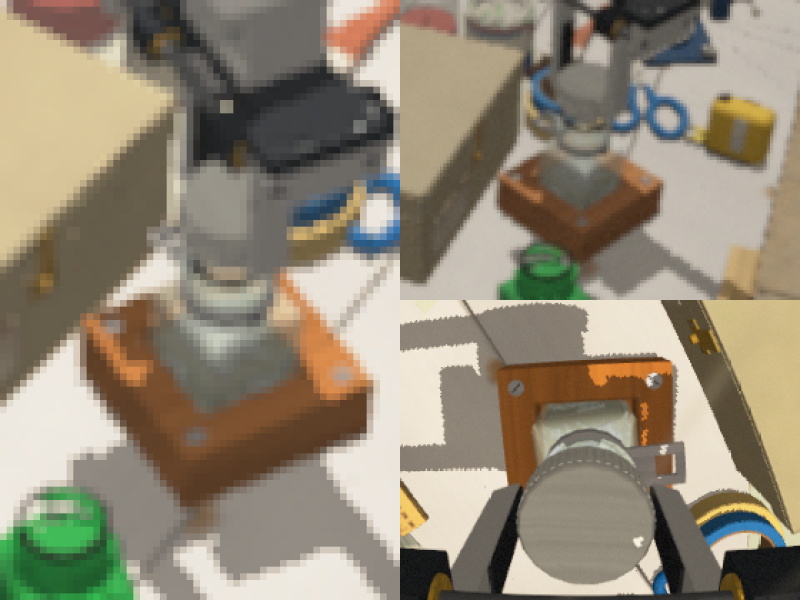

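The cap is off and held level above the open neck, and the jar is home. Cap lower edge is about 17 mm over the rim. Handing in.

```bash
python3 -c "
from bench import robot
print(robot.close_job())"
```

```text
the job is handed in; nothing more can be done
None
```

I handed the job in at about 17 s of the 64 s allowed: the square jar stands home in the block, and the gripper holds its unscrewed cap level and centred about 17 mm above the open rim. Neither the round jar nor the tools were touched, and no verdict came back from the judging.

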